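# Fit the tray on the snack scale and zero it

### The arm

A 7-joint arm with a two-finger parallel gripper is mounted at the origin on the work surface. World frame = base frame: x ahead of the robot, y to its left, z up, the work surface at z = 0. Lengths are in m, angles in rad, forces in N, time in s.
With the tool pointing down it reaches from about 0.4 to 0.85 m from the base axis. Payload 6.9 kg.
Tool frame: the origin (TCP) lies midway between the tips of the shut fingers; the grasp point (between the pads) lies behind it (ctrl.pinch_z is the z of the grasp point in the tool frame, in m); z points along the fingers, y is the direction in which the jaws open and shut (so a half turn about z gives the same grasp; the last joint's range is limited). The gripper opens to 85 mm and grips with 20 to 120 N. Pads are 22 mm wide; open, the fingers measure 114 mm over their backs; the gripper's body (76 mm by 85 mm) begins 54 mm behind the grasp point. The pads swing forward as they close: fully open they stand 13 mm farther back than shut.
Start: joints at [-1.062, 0.507, -0.238, 1.5, 0.126, 1.149, -0.155], TCP at [0.245, 0.575, 0.231] pointing down, gripper open.
Joint ranges: [-3.08, 3.08], [-0.24, 2.05], [-1.43, 1.35], [0, 2.5], [-1.52, 4.66], [0.17, 1.96], [-2.89, 2.89]. Speed limits (rad/s): [2.39, 2.39, 3.14, 3.14, 3.14, 3.14, 3.14].

### API

Orientations are given as a unit quaternion [w, x, y, z].
In Python, from station import ctrl, get_state, vision, ticket, models gives the robot as it stands. Calls block until the motion is done:
- ctrl.movep(position, orientation): joint-space move of the TCP to a pose.
- ctrl.movel(position, frame=None, max_speed=0.15): straight line of the TCP; frame=None keeps the orientation; max_speed is the mean speed in m/s.
- ctrl.set_joints(angles): joint-space move.
- ctrl.ungrasp() and ctrl.close_gripper(force=None): open the fingers fully, or close them until they stop; force is the grip in N (None keeps the last).
- ctrl.pause(seconds).
- ctrl.ik(position, orientation): joint angles nearest the present ones, or None.
- get_state(): the state.
- vision.grab_frame(name): name is "scene" or "top"; returns (picture, depth): 480x640x3 uint8, blue, green, red; 480x640 float32, m along the optical axis (not along the pixel's ray), 0 where there is no reading.
- vision.camera_info(name): a dict with "mtx" (3x3 intrinsics, pixels), "R" (3x3) and "t" (3): a world point X has camera coordinates R X + t. Camera axes: x right, y down, z forward; pixel columns grow to the right and rows downward; lengths in m; the calibration is good to about 2 mm. A picture is of the moment at which its call begins. camera_info takes no time and is no camera call.
A pose or a line that the arm cannot do raises ctrl.Unreachable and nothing moves.
- ticket.close_job(): hands the job in, once; it reports no verdict.
Trained networks look in the newest picture that a camera, given by its name, has taken for a name from the list of things; names that differ only in an ending like _2 or _b are one class to them, and where a whole thing is asked for, a point or a joint stands for the part that bears it (a point fixed in the world has none). Each returns a list of dicts, best first, with "p" (0 to 1); they miss things now and then, are a little off and sometimes report something else, mostly with a low value. They report only what shows in the picture. A call takes as long as a camera call. They do not tell look-alikes from the thing itself.
- models.recognise(camera, target): "point" ([column, row] in pixels, amid what is visible of it).
- models.masks_of(camera, target): "mask" (480x640 bool, what is visible of it) and "point" ([column, row] in pixels, amid what is visible of it).
The state is a dict: "time": time; "qpos": joint angles; "qd": joint speeds; "tau": joint torques, N m; "tcp_pos": TCP position; "eef_rot": TCP orientation; "contact_force": force on the tool from outside, world axes, zero at the start; "wrist_torque": the same for the moment, N m; "width": finger opening in m.
Only numpy, scipy, OpenCV 4.12 (cv2) and the standard library are available. Lean on these libraries where they do the work, as an engineer would, in place of code of your own. Each camera call takes 0.05 s, during which the arm holds its last target. There are 200 camera calls.

### The job

Get the snack scale ready: pick up the divided wooden tray by its centre divider and lower it gently over the two pins of the scale's weighing plate until it rests flush, and let go. The loaded dial then turns; turn the tare knob on the sloped face until its pointer stands at the dial's broad zero mark, and let go of it. Leave the book, the bowl on it, the wine glass and the remote control where they are.

Things in the scene. Friction and masses are not known exactly. Their poses are not given: they have to be found in the camera images.
- tray: loose divided wooden snack tray, 160 mm (x) by 130 mm (y), 200 to 360 g. Origin: centre of its underside, z up. Floor 10 mm thick, rim up to 20 mm. A divider 12 mm thick (in x), 130 mm long (along y), rises from the floor at x = 0 to 50 mm above the underside: take it there. Two through holes, 15 mm wide, at x = -45 and +45 mm, y = 0. Turned by half a turn it fits just as well
- scale: white kitchen-type weighing scale, fixed to the table, 310 mm (x, from -165 to 143 mm) by 180 mm (y). Origin: on the table near the middle of its foot. Its front (-x) part is a face that slopes 30 degrees from level, rising towards +x from 16 to 96 mm high, with the dial and knob at its centre (x = -95 mm, y = 0, z = 56 mm); its rear part is 84 mm high under the weighing plate
- pan_top (a point): centre of the top of the weighing plate: steel, 130 mm (x) by 150 mm (y), 107 mm above the table when empty; axes as the scale's. It carries two upright pins, 10 mm thick, 16 mm high with tapered tips, at y = -45 and +45 mm, x = 0; so the tray goes on with its divider along the scale's x axis. The plate is sprung: it sinks 2 mm per newton, 4 to 7 mm under the tray, 10.5 mm at most
- dial (a joint): angle of the round white dial (150 mm across) on the sloped face, rad, positive clockwise seen facing it; 0 with the empty plate (zero mark at the top of the slope), 0.35 to 0.65 with the tray on: it turns with the sinking of the plate, 0.09 rad per mm
- zero_mark (a point): point on the dial's zero mark, 56 mm from its centre; the mark is the one broad black bar (7 mm by 19 mm) among thin tick lines. Its x axis points radially outwards, its z axis along the knob's axis out of the face
- tare_knob (a joint): angle of the tare knob, rad, positive clockwise seen facing it; at 0 its pointer points up the slope; range -2.6 to 2.6. It turns with slight friction (0.04 N m) and stays where it is left. It reads zero when it equals joint dial
- knob_grip (a point): on the knob's axis, 34 mm above its underside, where to grip it: black bar 62 mm long (along this frame's x, whose + end is the pointer's side), 16 mm thick (y), standing from 8 to 44 mm above the knob's underside on a round skirt 66 mm across. Its z axis is the turning axis and points out of the face, 30 degrees from vertical
- pointer_tip (a point): tip of the knob's black pointer (6 mm wide), 56 mm from the axis, in line with the bar (it has a white line on top at the pointer's end)
- book: bystander: blue hardback book, 134 by 204 by 30 mm, origin at the centre of its underside
- bowl: bystander: blue ceramic bowl, 110 mm wide, 50 mm high, standing on the book, origin at the centre of its underside
- wine_glass: bystander: empty wine glass, 190 mm high, 80 mm wide, origin at the centre of its foot
- remote: bystander: black remote control, 160 by 46 by 18 mm, origin at the centre of its underside
Things that resemble listed ones, but are neither listed nor needed, are in the scene too. Of the things that look like the tray, the largest one is meant.

How it is judged:
On the way, in this order (a step that is already met when the one before it is completed fails the run):
1. the tray rests flush on the weighing plate, over both pins, and has been let go (z of tray in the frame of pan_top between -0.002 and 0.002 m and horizontal distance between tray and pan_top below 0.006 m and angle between the x axis of tray and the y axis of pan_top, either way round below 0.15 rad and angle between tray's own z axis and vertical below 0.05 rad and contact force between the fingers and tray below 0.1 N and linear speed of tray below 0.02 m/s), for 0.2 s.
2. the knob's pointer stands at the dial's zero mark (distance between pointer_tip and zero_mark below 0.007 m), for 0.2 s.
At the end, for the whole second after the job is handed in: The tray rests flush (within 2 mm) on the weighing plate with both pins through its holes, at rest, and the tip of the tare knob's pointer is within 7 mm (about 7 degrees) of the centre line of the dial's zero mark (z of tray in the frame of pan_top between -0.002 and 0.002 m and horizontal distance between tray and pan_top below 0.006 m and angle between the x axis of tray and the y axis of pan_top, either way round below 0.15 rad and angle between tray's own z axis and vertical below 0.05 rad and linear speed of tray below 0.02 m/s and distance between pointer_tip and zero_mark below 0.007 m); the robot touches nothing.
It fails at once if the book, bowl, wine glass or remote control is moved by more than 30 mm (distance of any of book, bowl, wine_glass, remote from where it was at the start of the episode above 0.03 m).
It fails at once if the wine glass is tipped (angle between wine_glass's own z axis and vertical above 0.4 rad).
It fails at once if the tray is rammed on to the scale (more than 25 N between them) (contact force between tray and scale above 25 N).
It fails at once if the tray is dropped on to the weighing plate (reaches it faster than 0.35 m/s, as after a fall of over 6 mm) (z of tray in the frame of pan_top between -0.01 and 0.012 m and horizontal distance between tray and pan_top below 0.03 m and linear speed of tray above 0.35 m/s).
It also fails if it takes over 54 s, if anything falls off the work surface, if the arm or the gripper's body presses on something with over 40 N, if the wrist force passes 120 N, or if a joint passes its speed limit or range.

## Working session

There is one attempt and no reset: what is moved stays moved. The work goes in short steps, each a Python script; the robot and the scene stay as the last script left them, time stands still between calls to the robot, and variables do not carry over. Pictures are saved under pics/ and viewed, about 8 in all and at most 12, crops included, and the job is handed in when it is done.

```bash
ls; mkdir -p pics; cat > h.py <<'E'
import numpy as np, cv2
from station import ctrl, get_state, vision, ticket, models
def cloud(cam, depth):
    i=vision.camera_info(cam); K=np.array(i["mtx"]);R=np.array(i["R"]);t=np.array(i["t"])
    v,u=np.mgrid[:480,:640]
    P=np.stack([(u-K[0,2])/K[0,0]*depth,(v-K[1,2])/K[1,1]*depth,depth],-1)
    return (P-t)@R
def proj(cam,X):
    i=vision.camera_info(cam); p=(np.array(i["R"])@np.array(X)+i["t"]); p=np.array(i["mtx"])@p
    return p[:2]/p[2]
E
python3 - <<'E'
from h import *
for c in ["scene","top"]:
    im,d=vision.grab_frame(c); cv2.imwrite(f"pics/{c}0.png",im); np.savez(f"{c}0.npz",im=im,d=d)
    i=vision.camera_info(c); print(c, np.round(-np.array(i["R"]).T@i["t"],3), np.round(np.array(i["R"])[2],2), i["mtx"][0][0])
    P=cloud(c,d)
    for n in ["tray","scale","pan_top","tare_knob","dial","wine_glass","remote","book","bowl"]:
        for r in models.masks_of(c,n):
            m=r["mask"]&(d>0)
            if m.sum()<5: continue
            Q=P[m]; print(n,round(r["p"],2),np.round(r["point"]),m.sum(),np.round(np.median(Q,0),3),np.round(np.percentile(Q,2,axis=0),3),np.round(np.percentile(Q,98,axis=0),3))
print(get_state()["time"], ctrl.pinch_z, get_state()["eef_rot"])
E
```

```text
pics
scene [1.255 0.034 1.052] [-0.62 -0.03 -0.78] 460.6120239468033
tray 0.89 [238. 184.] 1016 [ 0.25  -0.263  0.008] [ 0.178 -0.326  0.   ] [ 0.312 -0.2    0.038]
tray 0.73 [236. 240.] 2348 [ 0.466 -0.257  0.011] [ 0.372 -0.346 -0.001] [ 0.547 -0.172  0.05 ]
tray 0.59 [163. 231.] 1256 [ 0.447 -0.469  0.008] [ 0.396 -0.531  0.001] [ 0.493 -0.413  0.038]
scale 0.66 [380. 264.] 8044 [0.583 0.141 0.083] [ 0.466 -0.012  0.01 ] [0.641 0.273 0.109]
pan_top 0.72 [405. 251.] 2539 [0.558 0.211 0.106] [0.479 0.148 0.099] [0.625 0.275 0.111]
tare_knob 0.65 [337. 252.] 436 [0.551 0.041 0.077] [0.514 0.017 0.053] [0.581 0.069 0.104]
dial 0.73 [350. 260.] 1366 [0.555 0.052 0.063] [ 0.474 -0.014  0.023] [0.612 0.106 0.094]
wine_glass 0.68 [510. 274.] 1775 [0.634 0.449 0.143] [0.593 0.414 0.001] [0.667 0.485 0.19 ]
wine_glass 0.53 [404. 249.] 2516 [0.558 0.211 0.106] [0.479 0.149 0.1  ] [0.625 0.274 0.111]
remote 0.92 [453. 205.] 658 [0.322 0.378 0.017] [0.237 0.347 0.004] [0.39  0.41  0.022]
book 0.92 [249. 343.] 3309 [ 0.789 -0.173  0.029] [ 0.686 -0.293  0.   ] [ 0.833 -0.09   0.034]
bowl 0.78 [
[... 728 characters left out ...]
 1355 [0.534 0.049 0.062] [ 0.471 -0.015  0.024] [0.606 0.105 0.095]
dial 0.53 [157. 185.] 1093 [0.625 0.449 0.128] [ 0.589  0.413 -0.001] [0.66  0.484 0.19 ]
wine_glass 0.86 [158. 184.] 1163 [0.625 0.45  0.127] [ 0.589  0.413 -0.002] [0.661 0.487 0.19 ]
remote 0.76 [185. 297.] 846 [0.305 0.376 0.018] [0.231 0.346 0.01 ] [0.378 0.406 0.024]
remote 0.19 [304. 221.] 381 [0.535 0.04  0.082] [0.508 0.015 0.065] [0.574 0.066 0.105]
book 0.65 [370. 160.] 1937 [ 0.73  -0.164  0.029] [ 0.679 -0.294  0.003] [ 0.824 -0.091  0.035]
bowl 0.88 [381. 149.] 1020 [ 0.766 -0.199  0.05 ] [ 0.713 -0.247  0.03 ] [ 0.805 -0.147  0.082]
1.0 -0.0187 [ 7.87844711e-06  2.00046124e-01  9.79786481e-01 -1.37543433e-05]
```

```bash
python3 - <<'E'
from h import *
a=np.load("scene0.npz")["im"];b=np.load("top0.npz")["im"]
cv2.imwrite("pics/a1.png",np.vstack([cv2.resize(a[150:400,130:570],(800,455))[:, :],])) 
cv2.imwrite("pics/b1.png",cv2.resize(b[100:380,120:520],(800,560)))
E
```

```text
(no output)
```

View pics/a1.png

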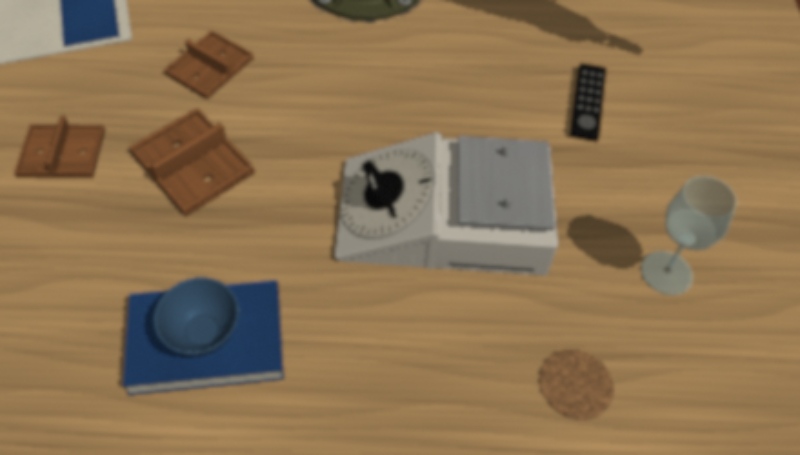

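View pics/b1.png

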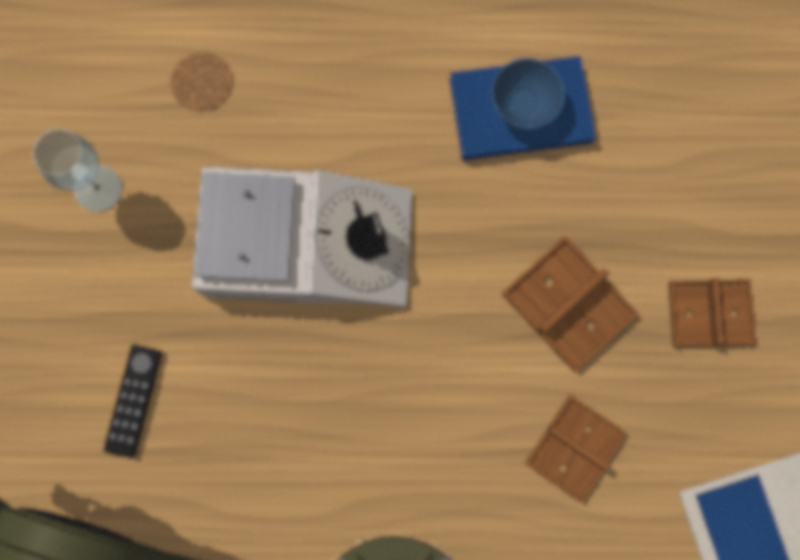

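```bash
cat >> h.py <<'E'
def rect(pts):
    (cx,cy),(w,h),a=cv2.minAreaRect((pts[:,:2]*1000).astype(np.float32)); return np.round([cx,cy,w,h,a],1)
def warp(cam,im,origin,ex,ey,half=0.1,n=300):
    # image plane patch: cols along ex, rows along -ey
    c=[(-1,1),(1,1),(1,-1),(-1,-1)]
    src=np.float32([proj(cam,np.array(origin)+half*(a*np.array(ex)+b*np.array(ey))) for a,b in c])
    H=cv2.getPerspectiveTransform(src,np.float32([(0,0),(n,0),(n,n),(0,n)]))
    return cv2.warpPerspective(im,H,(n,n),flags=cv2.INTER_CUBIC)
E
python3 - <<'E'
from h import *
tiles=[]
for c in ["scene","top"]:
    z=np.load(f"{c}0.npz");im,d=z["im"],z["d"];P=cloud(c,d);ok=d>0
    def box(x0,x1,y0,y1,z0,z1):
        m=ok&(P[...,0]>x0)&(P[...,0]<x1)&(P[...,1]>y0)&(P[...,1]<y1)&(P[...,2]>z0)&(P[...,2]<z1); return P[m]
    T=box(.34,.58,-.37,-.15,.006,.06); print(c,"tray",rect(T),"div",rect(box(.34,.58,-.37,-.15,.042,.06)), "top z",np.percentile(T[:,2],99))
    D=box(.34,.58,-.37,-.15,.042,.06); print(" divcov",np.round(D.mean(0),4))
    Q=box(.4,.7,.12,.3,.101,.113); print("pan",rect(Q),np.median(Q[:,2]))
    S=box(.42,.68,-.05,.32,.02,.113); print("scale",rect(S))
    K=box(.42,.68,-.02,.1,.0,.2)
    # face plane
    F=box(.47,.61,-.03,.1,.015,.1)
    # robust plane: lower envelope known slope; RANSAC
    best=None;rng=np.random.default_rng(0)
    for _ in range(400):
        a,b,e=F[rng.choice(len(F),3,False)];n=np.cross(b-a,e-a);n/=np.linalg.norm(n)+1e-12;n*=np.sign(n[2]+1e-9)
        s=np.abs((F-a)@n)<.002
        if best is None or s.sum()>best.sum():best=s
    G=F[best];g=G.mean(0);n=np.linalg.svd(G-g)[2][2];n*=np.sign(n[2]);print("face",np.round(g,4),np.round(n,3),np.degrees(np.arccos(n[2])),best.mean())
    h=(K-g)@n; kk=K[(h>.025)&(K[:,1]<.09)];print("knob top pts",len(kk),rect(kk),np.round(kk.mean(0),4), np.percentile(h[(h<.07)],99.5))
    tiles.append(np.hstack([warp(c,im,[.455,-.26,.01],[1,0,0],[0,1,0],.12,266),warp(c,im,[.55,.21,.107],[1,0,0],[0,1,0],.1,266),warp(c,im,g,np.array([1,0,0])-n*n[0],np.cross(n,[1,0,0]),.1,266)]))
cv2.imwrite("pics/c1.png",np.vstack(tiles))
E
```

```text
scene tray [ 471.3 -237.2  220.   154.4   38.8] div [ 455.6 -260.1   16.9  130.2   41.6] top z 0.050761272667958594
 divcov [ 0.4579 -0.2598  0.0478]
pan [550.5 212.4 129.9 154.7  87.7] 0.1063101234414325
scale [546.4 133.5 304.  185.8  87.4]
face [0.5486 0.0446 0.0579] [-0.018 -0.504  0.863] 30.313673586608807 0.5143320713899405
knob top pts 153 [542.   29.1  65.3  22.6  16.1] [0.5476 0.0291 0.0961] 0.04616207689001993
top tray [ 463.4 -260.   230.   216.7    2.4] div [ 450.8 -261.3   12.1  128.9   42.2] top z 0.05274628788676312
 divcov [ 0.4511 -0.2614  0.0491]
pan [545.3 210.8 130.5 150.8  87.4] 0.1063407274160185
scale [541.3 131.1 306.7 182.4  88. ]
face [0.5374 0.0415 0.057 ] [-0.027 -0.518  0.855] 31.27174274051017 0.4024831867563373
knob top pts 174 [536.5  27.4  61.5  23.2  16.6] [0.5359 0.0271 0.0957] 0.04746420770623649
```

View pics/c1.png

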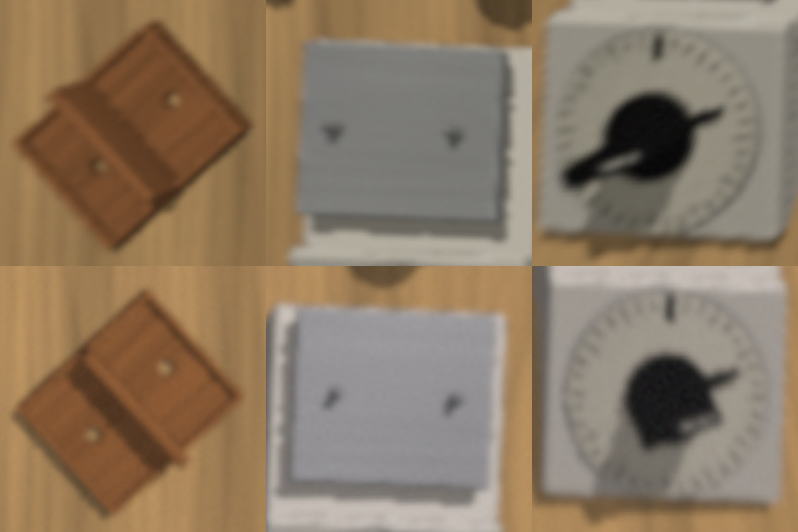

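```bash
cat >> h.py <<'E'
from scipy.spatial.transform import Rotation as Ro
def quat(y,z):
    y=np.array(y,float);z=np.array(z,float);z/=np.linalg.norm(z);y-=z*(y@z);y/=np.linalg.norm(y)
    q=Ro.from_matrix(np.stack([np.cross(y,z),y,z],1)).as_quat();return np.r_[q[3],q[:3]]
def down(a): a=np.radians(a);return quat([np.cos(a),np.sin(a),0],[0,0,-1])
E
python3 - <<'E'
from h import *
for o in (0,180):
    for p,a in (([.4523,-.2615,.018],42),([.4523,-.2615,.2],42),([.548,.2116,.3],-2.4),([.548,.2116,.12],-2.4)):
        q=ctrl.ik(p,down(a+o)); print(o,None if q is None else np.round(q,2))
n=np.array([-.02,-.5,.866]);u=np.array([0,.866,.5])
for w in np.radians([70,20]):
  for s in (1,-1):
    r=np.array([1,0,0]); jaw=s*(np.cos(w)*r-np.sin(w)*u)
    q=ctrl.ik(np.array([.545,.04,.056])+n*.02,quat(jaw,-n));print(w,s,None if q is None else np.round(q,2))
E
```

```text
0 [ 0.36  0.63  0.17  2.02 -0.21  0.51  1.42]
0 [ 0.09  0.42  0.56  1.82 -0.27  0.97  1.5 ]
0 [-0.49  0.4   0.12  1.49 -0.05  1.26 -0.4 ]
0 [-0.47  0.56  0.1   1.75 -0.07  0.83 -0.38]
180 [ 0.02  0.76  0.75  2.02 -0.83  0.69 -1.1 ]
180 [-0.13  0.53  0.95  1.83 -0.5   1.05 -1.39]
180 [-0.02  0.44 -0.62  1.48  0.26  1.3   2.43]
180 [-0.01  0.62 -0.65  1.75  0.45  0.93  2.25]
1.2217304763960306 1 [ 0.15  0.65  0.13  1.92 -0.8   0.88 -0.35]
1.2217304763960306 -1 [ 0.66  0.74 -0.7   1.91 -0.12  0.66  2.11]
0.3490658503988659 1 [ 0.25  0.65 -0.04  1.92 -0.7   0.82  0.42]
0.3490658503988659 -1 [ 0.9   0.97 -1.23  1.91  0.54  0.78  2.32]
```

```bash
python3 - <<'E'
from h import *
def f(m): s=get_state(); print(m,round(s["time"],2),np.round(s["tcp_pos"],4),round(s["width"],4),np.round(s["contact_force"],1))
x,y=.4523,-.2615
ctrl.movep([.25,.5,.33],down(42)) if False else None
ctrl.movel([.245,.575,.33],max_speed=.3); f("up")
ctrl.movep([.42,-.1,.30],down(42)); f("mid")
ctrl.movep([x,y,.12],down(42)); ctrl.movel([x,y,.0185],max_speed=.12); f("at")
ctrl.close_gripper(force=60); f("closed")
ctrl.movel([x,y,.24],max_speed=.2); f("lift")
im,d=vision.grab_frame("scene"); cv2.imwrite("pics/l.png",im)
ctrl.movep([.548,.2116,.24],down(-2.4)); f("over")
for c in ["scene","top"]:
    im,d=vision.grab_frame(c); np.savez(f"{c}1.npz",im=im,d=d)
    cv2.imwrite(f"pics/{c}1.png",im)
a=np.load("scene1.npz")["im"][100:320,260:560];b=np.load("top1.npz")["im"][100:320,120:420]
cv2.imwrite("pics/d1.png",np.hstack([cv2.resize(i,(400,293)) for i in (a,b)]))
E
```

```text
up 1.48 [0.245  0.5754 0.3313] 0.0852 [ 0.4 -0.4 -0. ]
mid 3.95 [ 0.4204 -0.0991  0.2999] 0.0853 [0.1 0.6 0.8]
at 5.92 [ 0.4527 -0.2617  0.0192] 0.0857 [ 0.2 -0.1  0.6]
closed 6.58 [ 0.4525 -0.2616  0.0188] 0.0111 [-0.1  0.5  5.2]
lift 7.84 [ 0.4517 -0.261   0.2389] 0.0111 [ 0.5  0.1 -3.5]
over 9.65 [0.5484 0.2101 0.2401] 0.0113 [ 0.3 -0.2 -3.5]
```

View pics/d1.png

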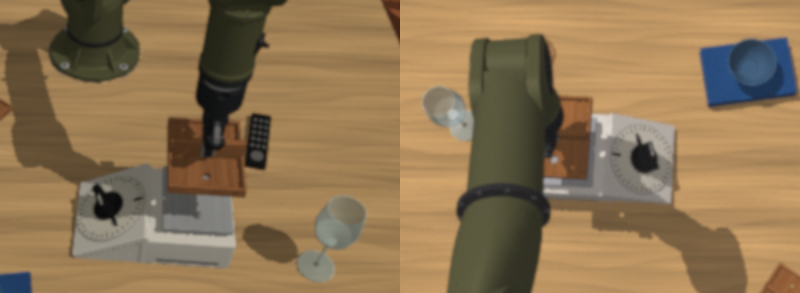

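```bash
python3 - <<'E'
from h import *
s=get_state();t=s["tcp_pos"];zb=t[2]-.0188
a=np.radians(-2.4);ex=np.array([np.cos(a),np.sin(a),0]);ey=np.array([-np.sin(a),np.cos(a),0])
tiles=[]
for c in ["scene","top"]:
    z=np.load(f"{c}1.npz");im,d=z["im"],z["d"];P=cloud(c,d)
    o=np.array([t[0],t[1],zb])
    m=(d>0)&(abs((P-o)@ex)<.11)&(abs((P-o)@ey)<.1)&(P[...,2]>zb-.003)&(P[...,2]<zb+.024)
    Q=np.stack([(P[m]-o)@ex,(P[m]-o)@ey,P[m][:,2]-zb],1)*1000
    print(c,m.sum(),"1/99pct",np.round(np.percentile(Q,[1,99],axis=0),1).tolist(),rect(Q/1000), "floor z", np.median(Q[:,2]))
    def W(img,org,half): return warp(c,img,org,ex,ey,half,400)
    w=W(im,o+[0,0,.010],.1)
    for sx in(-1,1): cv2.circle(w,(200+sx*90,200),15,(0,255,0),1)
    w0=W(np.load(f"{c}0.npz")["im"],[.548,.2116,.107],.08)
    for sx in(-1,1): cv2.drawMarker(w0,(int(200+sx*45*2.5),200),(0,255,0),0,20,1)
    tiles.append(np.hstack([w,w0])[50:350])
cv2.imwrite("pics/e1.png",np.vstack(tiles))
E
```

```text
scene 2381 1/99pct [[-76.4, -65.3, 0.6], [82.0, 63.1, 22.9]] [  2.2  -0.3 130.6 162.3  89.9] floor z 10.136479409593669
top 1435 1/99pct [[-83.0, -67.3, 1.7], [74.7, 12.9, 22.7]] [ -3.4 -26.  160.9  83.4   0. ] floor z 10.061282543368467
```

View pics/e1.png

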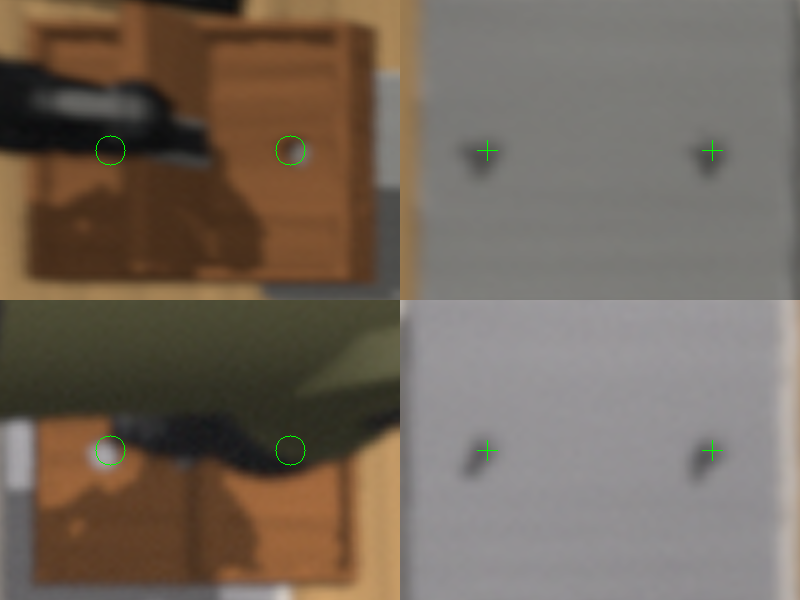

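```bash
python3 - <<'E'
from h import *
X,Y=.5485,.2130
# feed back static error
ctrl.movel([X,Y,.16],max_speed=.1); s=get_state(); e=np.array([X,Y])-s["tcp_pos"][:2]; print(np.round(e*1e3,1))
X2,Y2=X+e[0],Y+e[1]
for z in [.148,.144,.141,.138,.135,.132]:
    ctrl.movel([X2,Y2,z],max_speed=.04); ctrl.pause(.15); s=get_state()
    print(z,round(s["time"],2),np.round(s["tcp_pos"]*np.array(1000),1),np.round(s["contact_force"],2),np.round(s["wrist_torque"],2))
    if s["contact_force"][2]>-2.6: break
E
```

```text
[-0.5  0. ]
0.148 11.3 [548.2 213.  148.2] [-0.92 -0.49 -3.29] [ 0.08 -0.01 -0.03]
0.144 11.7 [548. 213. 144.] [ 0.2  -0.21 -3.23] [-0.05  0.02 -0.02]
0.141 12.1 [548.1 213.  141. ] [ 0.36 -0.11 -4.23] [-0.03  0.04 -0.03]
0.138 12.5 [548. 213. 138.] [ 0.49  0.21 -2.97] [ 0.04 -0.03  0.02]
0.135 12.9 [548. 213. 135.] [ 0.51  0.57 -3.78] [0.02 0.02 0.03]
0.132 13.3 [548. 213. 132.] [-0.83  0.16 -3.12] [ 0.02 -0.01 -0.03]
```

```bash
python3 - <<'E'
from h import *
def F():
    L=[]
    for _ in range(5): ctrl.pause(.04); L.append(get_state()["contact_force"])
    return np.mean(L,0)
for z in [.129,.1265,.124,.122,.1205,.119,.1175,.116]:
    ctrl.movel([.548,.213,z],max_speed=.04); f=F(); s=get_state()
    print(z,round(s["time"],2),np.round(s["tcp_pos"]*np.array(1000),1),np.round(f,2),np.round(s["wrist_torque"],2))
    if f[2]>-.3: break
for c in ["scene"]:
    im,d=vision.grab_frame(c); cv2.imwrite("pics/f1.png",cv2.resize(im[170:320,310:480],(680,600)))
E
```

```text
0.129 13.76 [548. 213. 129.] [ 0.02 -0.07 -2.99] [-0.04 -0.02 -0.04]
0.1265 14.22 [548.  213.  126.5] [-0.04  0.   -3.15] [-0.03 -0.02 -0.01]
0.124 14.68 [548.1 213.  124.1] [-0.18 -0.06 -2.32] [ 0.05 -0.05 -0.01]
0.122 15.13 [548.1 213.  122.1] [ 0.01  0.4  -2.24] [ 0.08 -0.06  0.02]
0.1205 15.59 [548.1 213.  120.6] [ 0.45  0.36 -0.71] [ 0.06 -0.16 -0.05]
0.119 16.05 [548.1 213.  119.1] [0.49 0.58 0.06] [ 0.05 -0.15  0.01]
```

View pics/f1.png

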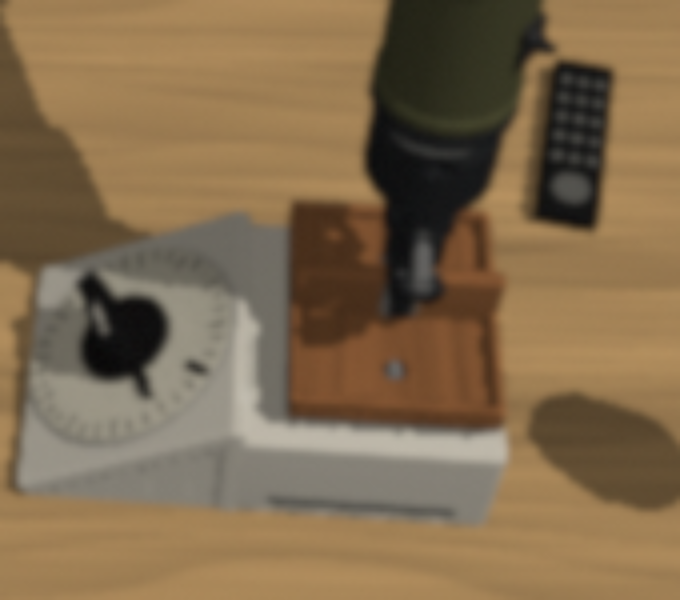

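```bash
python3 - <<'E'
from h import *
ctrl.ungrasp(); ctrl.pause(.2); print(get_state()["time"],np.round(get_state()["tcp_pos"],4))
ctrl.movel([.548,.213,.22],max_speed=.12)
ctrl.movep([.42,-.1,.32],down(-40)); print(get_state()["time"])
tiles=[]
n=np.array([-.0210,-.4996,.8660]);n=np.array([-.5*np.cos(np.radians(87.6)),-.5*np.sin(np.radians(87.6)),.866])
r=np.array([np.sin(np.radians(87.6)),-np.cos(np.radians(87.6)),0]);u=np.cross(n,r)
print(n,r,u)
for c,o in (("scene",[.0025,.0007,0]),("top",[-.0037,-.0005,0])):
    im,d=vision.grab_frame(c); np.savez(f"{c}2.npz",im=im,d=d);P=cloud(c,d)-np.array(o)
    C=np.array([.541,.045,.056])
    Q=(P-C); h=Q@n; m=(d>0)&(abs(Q@r)<.085)&(abs(Q@u)<.075)
    hh=h[m&(abs(h)<.008)]; print(c,"plane h med",np.median(hh)*1e3, "dial pts mean")
    w=warp(c,im,C+np.array(o),r,u,.1,400)
    cv2.circle(w,(200,200),150,(0,255,0),1); cv2.drawMarker(w,(200,200),(0,255,0),0,8,1)
    # scale outlines
    S=(d>0)&(P[...,2]>.025)&(P[...,0]>.42)&(P[...,0]<.68)&(P[...,1]>-.06)&(P[...,1]<.1)
    A=((P-C)@r)[S]*1e3;B=((P-C)@u)[S]*1e3;print("sx",np.percentile(A,[1,50,99]),"u min",np.percentile(B,[.5,2]))
    T=P[(d>0)&(P[...,2]>.1)&(P[...,0]>.42)&(P[...,0]<.68)&(P[...,1]>.12)&(P[...,1]<.31)]; T=T[(T[:,2]<.125)];print("tray",rect(T), np.percentile(T[:,2],[5,50,95]))
    tiles.append(w)
    for nme in ["zero_mark","pointer_tip","knob_grip"]:
        for x in models.recognise(c,nme)[:2]: print(nme,round(x["p"],2),np.round(x["point"]))
cv2.imwrite("pics/g1.png",np.hstack(tiles))
E
```

```text
17.0083 [0.548 0.213 0.119]
19.325
[-0.02093783 -0.49956142  0.866     ] [ 0.99912283 -0.04187565  0.        ] [0.03626432 0.86524037 0.5       ]
scene plane h med 1.266777498579216 dial pts mean
sx [-113.09445987   15.9409118    89.01843218] u min [-64.54942937 -59.14420266]
tray [547.6 212.  130.4 163.5  87.4] [0.10562155 0.1104652  0.12094564]
zero_mark 0.69 [336. 256.]
pointer_tip 0.56 [342. 256.]
knob_grip 0.83 [338. 255.]
top plane h med 1.65288157480994 dial pts mean
sx [-113.09521643  -10.1683027    88.04630655] u min [-66.2585085  -61.58188211]
tray [548.  211.6 130.8 161.3  87.5] [0.10509495 0.11051902 0.12041628]
zero_mark 0.74 [293. 224.]
zero_mark 0.7 [243. 214.]
pointer_tip 0.82 [303. 217.]
knob_grip 0.77 [301. 218.]
```

View pics/g1.png

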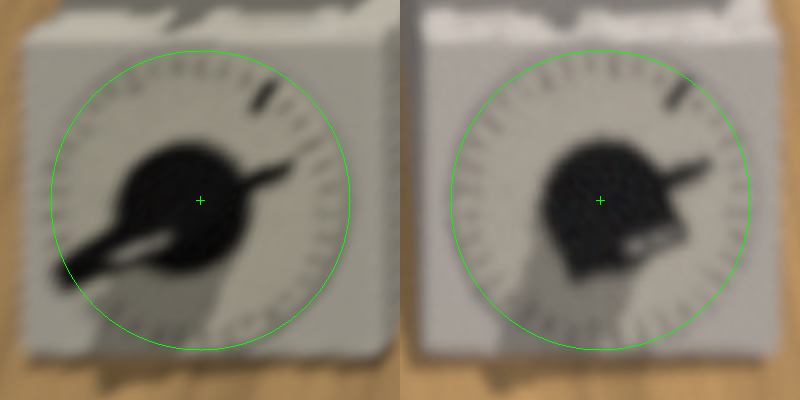

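```bash
cat >> h.py <<'E'
n=np.array([-.02093783,-.49956142,.866]);r=np.array([.99912283,-.04187565,0]);u=np.cross(n,r);C=np.array([.541,.045,.056])
def kq(w): w=np.radians(w); return quat(np.cos(w)*r-np.sin(w)*u,-n)
def st(m): s=get_state(); print(m,round(s["time"],2),np.round(s["tcp_pos"]*np.array(1000),1),round(s["width"],4),np.round(s["contact_force"],1),np.round(s["wrist_torque"],2))
E
python3 - <<'E'
from h import *
w0,w1=69.5,33.6
ctrl.movep(C+n*.13,kq(w0)); st("hover")
ctrl.movel(C+n*.019,max_speed=.1); st("at")
ctrl.close_gripper(force=25); ctrl.pause(.2); st("closed")
for w in np.linspace(w0,w1,7)[1:]:
    ctrl.movep(C+n*.019,kq(w))
ctrl.pause(.2); st("turned")
R=Ro.from_quat(np.roll(get_state()["eef_rot"],-1)).as_matrix(); y=R[:,1]; print("w",np.degrees(np.arctan2(-(y@u),y@r)), "axis err",np.degrees(np.arccos(-R[:,2]@n)))
ctrl.ungrasp(); ctrl.pause(.2); st("open")
ctrl.movel(C+n*.14,max_speed=.15)
ctrl.movep([.42,-.1,.32],down(-20)); st("away")
tiles=[]
for c,o in (("scene",[.0025,.0007,0]),("top",[-.0037,-.0005,0])):
    im,d=vision.grab_frame(c); np.savez(f"{c}3.npz",im=im,d=d);P=cloud(c,d)-np.array(o)
    T=P[(d>0)&(P[...,2]>.1)&(P[...,0]>.42)&(P[...,0]<.68)&(P[...,1]>.12)&(P[...,1]<.31)]; T=T[(T[:,2]<.125)];print("tray",rect(T), np.percentile(T[:,2],[5,50,95]))
    tiles.append(warp(c,im,C+np.array(o),r,u,.1,400))
cv2.imwrite("pics/i1.png",np.hstack(tiles))
E
```

```text
hover 20.57 [537.9 -20.3 169. ] 0.0853 [-0.2  0.1  0.5] [-0.51 -0.02  0.  ]
at 21.82 [540.9  34.9  72.9] 0.0852 [ 1.1 -0.2 -0.4] [-0.55  0.02 -0.  ]
closed 22.66 [540.5  36.1  73.1] 0.0154 [-1.   0.9  4.7] [0.12 0.26 0.09]
turned 24.36 [540.6  36.   72.9] 0.0155 [-1.5  0.8  5.9] [0.28 0.19 0.15]
w 33.77879638410211 axis err 0.38801476118899436
open 25.23 [540.6  35.5  72.4] 0.0857 [0.2 0.2 0.9] [-0.49  0.06 -0.05]
away 27.0 [420.1 -98.3 319.1] 0.0854 [ 0.   0.4 -0.1] [0.05 0.03 0.04]
tray [547.5 211.9 130.5 164.1  87.3] [0.10551631 0.11055147 0.12076279]
tray [548.4 211.1 131.1 161.1  87.8] [0.10489848 0.11068852 0.12118092]
```

View pics/i1.png

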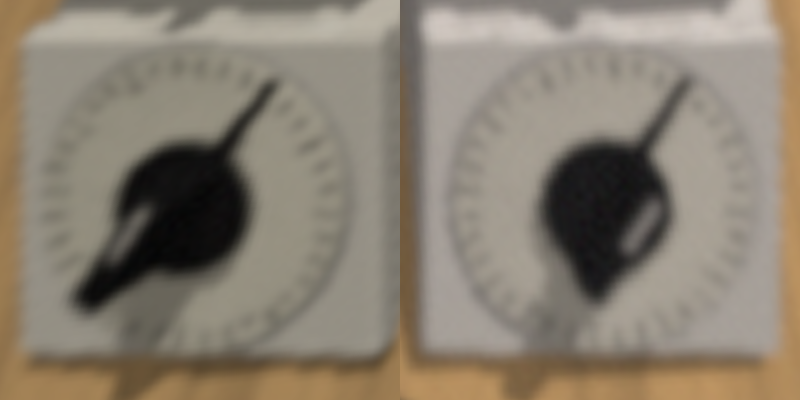

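```bash
python3 -c "
from h import *
ticket.close_job(); print(get_state()['time'])"
```

```text
the job is handed in; nothing more can be done
the job is handed in; nothing more can be done
```

I put the tray on the scale and set the tare knob, then handed the job in at about 27 s of the 54 s allowed. No verdict was reported.

- **Tray:** I picked up the largest tray by its divider and lowered it in small steps. The wrist carried the full weight of about 3.2 N until the tray met the plate, and about 0 N just before I let go. The last pictures put the floor about 10 mm above a plate that has sunk about 6.5 mm. That means it rests flush, about 1–2 mm from the plate centre and aligned with it. I saw one pin through its hole; the other was hidden by the arm.
- **Knob:** I turned the knob from about 69.5° to 33.8° (tool reading). The zero mark read about 33.6°, and the sinking of the plate predicts about the same. After release, the pointer and the zero mark form one straight line in both camera views, with the pointer at about 33–34° against a tolerance of about 7°.
- **Disagreement:** The two cameras differed by about 5–6 mm in x. I corrected for this using the tray while it was held in the gripper.
- **Not checked:** I did not measure the book, bowl, glass and remote again at the end. No move went near them, and no unexpected contact force showed.

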